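Lock the loose hook on the entrance hook rail

TASK

The hook rail lies face down on the bench so that its hooks can be locked before it goes back on the wall. On two of its three studs the big nut is already tight against the small nut and washers below it; on the third it still stands clear. Run that big nut down clockwise, tighten it firmly by hand against the small nut so that the two stay locked, without overtightening, and leave the things on the bench where they are.

Things in the scene. Friction and masses are not known exactly. Their poses are not given: they have to be found in the camera images.
- jam_nut: Big steel hex nut still to be locked: 30 mm across flats, 34.6 mm across corners, 14 mm high, on an upright stud. Origin at the centre of its underside, z up; flats face its own +y and every 60 degrees from there. Its underside starts 9.2 to 10.5 mm above the small nut's top; on the other two studs big nuts of the same size are already down on theirs, only 2.5 mm above.
- jam_middle (a point): Middle of that big nut, 7 mm above its underside. Thread friction is 0.03 N m; once the nut bears on the washers a springy torque adds to it, climbing about 0.2 N m per radian that the gripper turns (the nut gives a little in the jaws). Firmly hand-tight is 0.15 to 0.20 N m felt at the wrist; let go, it springs back up to 0.5 rad and stays locked. Beyond 0.25 N m it is overtightened.
- stud_tip (a point): Top end of the stud that carries the loose big nut, on its axis, 44 mm above the rail's top face; 12 mm thick. Coarse right-hand thread: one turn clockwise seen from above brings the nut down 8 mm. The nut can be turned any number of times, moves along the stud only by turning and stays where it is left.
- first_nut: Small steel hex nut under the loose big nut, 22 mm across flats, 25.4 mm across corners, fixed. Origin on the stud's axis at the rail's top face; its top is 12 mm above that, a round flange below it is 34 mm wide and 2 mm high. On it lies a stack of washers 21 mm wide, 1.5 to 6.5 mm high, different each time and not measured: the big nut bears on them and stops there.
- rail: Light wooden rail, 70 mm wide (its x), 420 mm long (its y), face down on two dark battens, fixed. Its top face is 70 mm above its origin, which lies on the bench under its middle. The three studs stand on its centre line at 0 and +-130 mm along its length; the one with the loose jam nut can be any of them.
- basket: Bystander: woven-look plastic basket 160 x 240 x 100 mm, origin under its middle.
- egg: Bystander: white ceramic egg-shaped key holder, 80 mm wide and 100 mm high, origin under its middle.
- shoehorn: Bystander: chrome shoe horn lying flat, 255 mm long, 5 mm thick, origin near its middle.
- clip_1: Bystander: grey plastic cycling clip, an open ring 80 mm across, 12 mm high, origin at the ring's centre on the bench.
- clip_2: Bystander: a second, equal cycling clip.
- screwdriver: Bystander: screwdriver lying on the bench.
- screw_dish: Bystander: steel dish 80 mm across and 30 mm high.
- polish_tin: Bystander: shoe polish tin, 70 mm across and 28 mm high.

How it is judged:
On the way, in this order (a step that is already met when the one before it is completed fails the run):
1. the big nut is run down to less than 7.5 mm above the small nut's top (z of jam_nut in the frame of first_nut below 0.0195 m), for 0.02 s.
2. the big nut is tightened against the small nut and its washers (bearing force above 85 N) (contact force between jam_nut and first_nut above 85 N), for 0.2 s.
At the end, for the whole second after the job is handed in: The big nut, released and still, still bears on the small nut's washers with more than 12 N after having been tightened to more than 85 N and never more than 290 N; the bystanders are within 20 mm of where they stood (contact force between jam_nut and first_nut above 12 N and angular speed of jam_nut below 0.05 rad/s); the robot touches nothing.
It fails at once if the nut is overtightened (bearing force above 290 N) (contact force between jam_nut and first_nut above 290 N).
It fails at once if the robot pushes on the rail or the small nut with more than 25 N (contact force between any of the arm, the fingers and rail above 25 N or contact force between the fingers and first_nut above 25 N).
It fails at once if a bystander is displaced by more than 20 mm (distance of any of basket, egg, shoehorn, clip_1, clip_2, screwdriver, screw_dish, polish_tin from where it was at the start of the episode above 0.02 m).
It also fails if it takes over 72 s, if anything falls off the work surface, if the arm or the gripper's body presses on something with over 40 N, if the wrist force passes 120 N, or if a joint passes its speed limit or range.

ROBOT

A 6-joint arm with a two-finger parallel gripper is mounted at the origin on the work surface. World frame = base frame: x ahead of the robot, y to its left, z up, the work surface at z = 0. Lengths are in m, angles in rad, forces in N, time in s.
With the tool pointing down it reaches from about 0.3 to 0.825 m from the base axis. Payload 5.4 kg.
Tool frame: the origin (TCP) lies at the very end of the fingers, on their centre line; the grasp point (between the pads) lies 19 mm behind it; z points along the fingers, y is the line along which they close (so a half turn about z gives the same grasp; the last joint's range is limited). The gripper opens to 92 mm and grips with 3 to 60 N. Pads are 20 mm wide; open, the fingers measure 128 mm over their backs; the gripper's body (75 mm by 189 mm) begins 69 mm behind the grasp point.
Start: joints at [-1.52, 0.158, 1.597, -0, 1.386, -0.21], TCP at [0.148, -0.556, 0.215] pointing down, gripper open.
Joint ranges: [-2.91, 2.91], [-0.94, 2.29], [0.18, 2.7], [-1.29, 4.43], [0.17, 2.64], [-3, 3]. Speed limits (rad/s): [2.57, 2.57, 3.14, 3.14, 3.14, 3.14].

INTERFACE

Orientations are given as a rotation vector (axis times angle).
In Python, from workcell import bot gives the robot as it stands. Calls block until the motion is done:
- bot.goto(position, orientation): joint-space move of the TCP to a pose.
- bot.line_to(position, rot=None, max_speed=0.15): straight line of the TCP; rot=None keeps the orientation; max_speed is the mean speed in m/s.
- bot.set_joints(angles): joint-space move.
- bot.set_gripper(opening, newtons=None): opening from 0.0 (shut) to 1.0 (fully open); newtons is the grip in N (None keeps the last); returns when the fingers have stopped.
- bot.hold(seconds).
- bot.inverse_kinematics(position, orientation): joint angles nearest the present ones, or None.
- bot.read_camera(name): name is "scene" or "top"; returns a dict with "pixels" (400x640x3 uint8, blue, green, red), "fx", "fy", "cx", "cy" (pixels), "R" (3x3) and "t" (3): a world point X has camera coordinates R X + t. Camera axes: x right, y down, z forward; pixel columns grow to the right and rows downward; lengths in m; the calibration is good to about 2 mm. A picture is of the moment at which its call begins. There is no depth.
A pose or a line that the arm cannot do raises bot.MotionError and nothing moves.
- bot.job_done(): hands the job in; it is judged then, once.
Readings, each from a call of its own:
- bot.current_clock(): time.
- bot.current_joints(): joint angles.
- bot.current_joint_vel(): joint speeds.
- bot.current_effort(): joint torques, N m.
- bot.current_ee_pos(): TCP position.
- bot.current_tool_rot(): TCP orientation.
- bot.current_contact_force(): force on the tool from outside, world axes, zero at the start.
- bot.current_ft_torque(): the same for the moment, N m.
- bot.current_opening(): opening from 0.0 (shut) to 1.0 (fully open).
- bot.current_grip_force(): force on a finger pad.
Only numpy, scipy, OpenCV 4.12 (cv2) and the standard library are available. Lean on these libraries where they do the work, as an engineer would, in place of code of your own. Each camera call takes 0.05 s, during which the arm holds its last target. There are 200 camera calls.

## Working session

There is one attempt and no reset: what is moved stays moved. The work goes in short steps, each a Python script; the robot and the scene stay as the last script left them, time stands still between calls to the robot, and variables do not carry over. Pictures are saved under pics/ and viewed, at most 10 in all, crops included, and the job is handed in when it is done.

```bash
mkdir -p pics; python3 - <<'E'
from workcell import bot
import cv2
for n in("scene","top"):
    c=bot.read_camera(n); cv2.imwrite(f"pics/{n}0.png",c["pixels"]); print(n,c["fx"],c["fy"],c["cx"],c["cy"],c["R"],c["t"])
print(bot.current_clock(),bot.current_tool_rot(),bot.current_contact_force(),bot.current_ft_torque())
E
```

```text
scene 497.2518386890441 497.2518386890441 318.9896804429025 198.55794817398686 [[-0.73998959  0.67260068  0.00487139]
 [ 0.39984027  0.44570167 -0.80092308]
 [-0.5408726  -0.59072697 -0.59874743]] [ 0.40377861 -0.15461195  1.65758939]
top 478.61276280467354 478.61276280467354 313.88318016243966 200.78155376479086 [[ 2.73878514e-02 -9.99624653e-01  6.77704773e-04]
 [-9.79419715e-01 -2.69698820e-02 -2.00024116e-01]
 [ 1.99967315e-01  4.81447334e-03 -9.79790740e-01]] [-1.41110952e-03  5.78966566e-01  1.52406436e+00]
0.1 [-3.11325255e+00 -4.08309303e-01 -1.43253144e-04] [ 0.19071455 -0.21697945  0.05736798] [ 0.03340267 -0.06324735  0.02984175]
```

View pics/scene0.png

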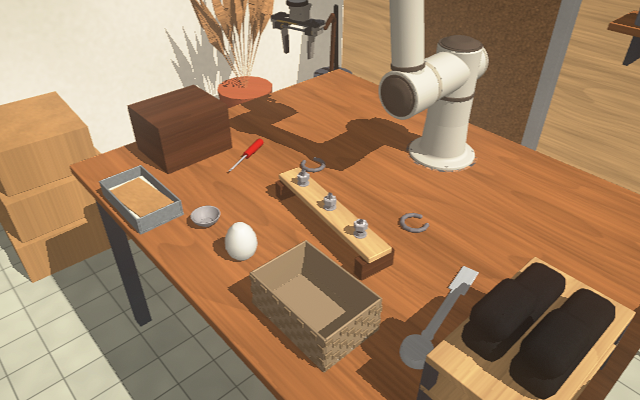

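View pics/top0.png

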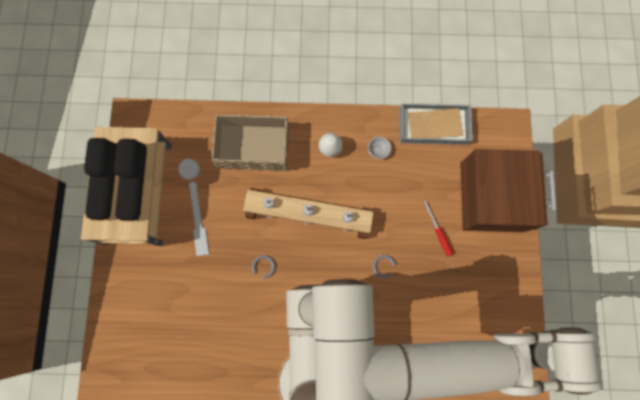

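The scene view shows the rail with studs near (303,178), (330,201) and (360,228). In the top view they are at about (269,203), (309,211) and (349,216). I'll enlarge both.

```bash
python3 - <<'E'
import cv2,numpy as np
a=cv2.imread("pics/scene0.png")[155:275,270:400]; b=cv2.imread("pics/top0.png")[180:240,238:382]
a=cv2.resize(a,None,fx=4.5,fy=4.5,interpolation=2); cv2.imwrite("pics/a.png",a)
b=cv2.resize(b,None,fx=5.5,fy=5.5,interpolation=2); cv2.imwrite("pics/b.png",b)
E
```

```text
(no output)
```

View pics/a.png

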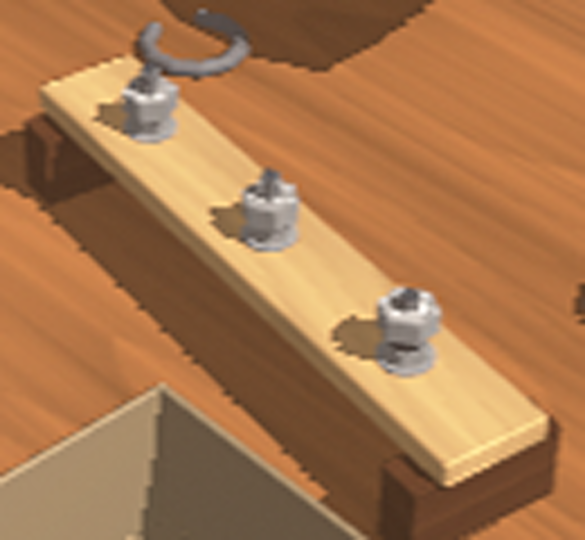

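View pics/b.png

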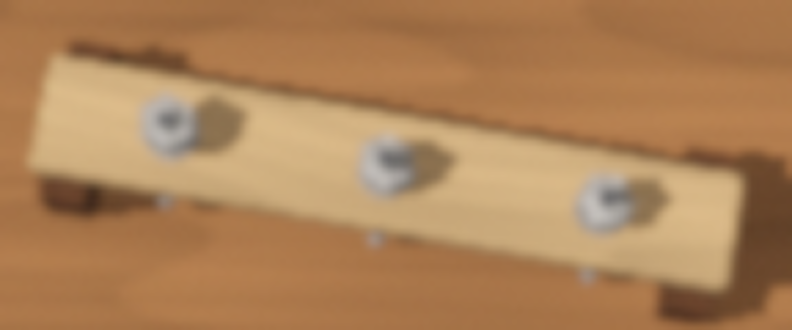

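The big nut at the rail's +y end still stands clear. It is at crop (408,320), with a gap visible under it. Its stud tip is at about (360.9,221) in scene and (268.9,201.6) in top.

```bash
cat > h.py <<'E'
from workcell import bot
import numpy as np, cv2
from scipy.spatial.transform import Rotation as Ro
def ray(c,p,z):
    R,t=np.array(c["R"]),np.array(c["t"]); o=-R.T@t
    d=R.T@np.array([(p[0]-c["cx"])/c["fx"],(p[1]-c["cy"])/c["fy"],1]); return o+d*(z-o[2])/d[2]
def proj(c,X):
    q=np.array(c["R"])@X+c["t"]; return np.array([c["fx"]*q[0]/q[2]+c["cx"],c["fy"]*q[1]/q[2]+c["cy"]])
def down(yaw): # tool y axis at angle yaw+90 deg in world
    return (Ro.from_euler("z",yaw)*Ro.from_rotvec([np.pi,0,0])).as_rotvec()
E
python3 - <<'E'
from h import *
s=bot.read_camera("scene");t=bot.read_camera("top")
print("tip scene",ray(s,(360.9,221),.114),"top",ray(t,(268.9,201.6),.114))
f=lambda p:ray(t,(p[0]/5.5+238,p[1]/5.5+180),.07)
c=[f(p) for p in[(52,55),(745,175),(728,292),(30,168)]]
m=np.mean(c,0);d=(c[0]+c[3]-c[1]-c[2])/2
print("centre",m,"len",np.linalg.norm(d),"stud",m+.13*d/np.linalg.norm(d))
g=lambda p:ray(s,(p[0]/4.5+270,p[1]/4.5+155),.07)
print("scene flange",g((407,362)))
print("basket top corners",[ray(s,p,.1)[:2].round(3) for p in[(251,273),(305,243),(382,300)]])
P=ray(t,(268.9,201.6),.084)
P=(ray(s,(360.9,221),.114)+ray(t,(268.9,201.6),.114))/2;P[2]=.2
for k in range(-8,9):
    q=bot.inverse_kinematics(P,down(k*np.pi/8)); print(k,None if q is None else np.round(q,2))
E
```

```text
tip scene [0.56294824 0.16685453 0.114     ] top [0.56085185 0.15744147 0.114     ]
centre [0.54099555 0.03138799 0.07      ] len 0.41982471325979637 stud [0.56026608 0.15995177 0.07      ]
scene flange [0.56325082 0.16897978 0.07      ]
basket top corners [array([0.852, 0.12 ]), array([0.703, 0.125]), array([0.7  , 0.359])]
-8 [ 0.07  0.19  1.59  0.    1.36 -1.5 ]
-7 [ 0.07  0.19  1.59  0.    1.36 -1.89]
-6 [ 0.07  0.19  1.59  0.    1.36 -2.28]
-5 [ 0.07  0.19  1.59  0.    1.36 -2.67]
-4 None
-3 [ 0.07  0.19  1.59 -0.    1.36  2.82]
-2 [ 0.07  0.19  1.59 -0.    1.36  2.43]
-1 [ 0.07  0.19  1.59 -0.    1.36  2.04]
0 [ 0.07  0.19  1.59 -0.    1.36  1.65]
1 [ 0.07  0.19  1.59 -0.    1.36  1.25]
2 [ 0.07  0.19  1.59 -0.    1.36  0.86]
3 [ 0.07  0.19  1.59 -0.    1.36  0.47]
4 [ 0.07  0.19  1.59 -0.    1.36  0.07]
5 [ 0.07  0.19  1.59 -0.    1.36 -0.32]
6 [ 0.07  0.19  1.59  0.    1.36 -0.71]
7 [ 0.07  0.19  1.59  0.    1.36 -1.1 ]
8 [ 0.07  0.19  1.59  0.    1.36 -1.5 ]
```

```bash
python3 - <<'E'
from h import *
from scipy.optimize import least_squares
s=bot.read_camera("scene");t=bot.read_camera("top")
C=[(-.035,-.21,.07),(-.035,.21,.07),(.035,.21,.07),(.035,-.21,.07)]
T=[(0,.13,.114),(0,0,.114),(0,-.13,.114)]
# scene: far-left of pic = -y end
so=[(130,55),(548,415),(447,475),(40,90),(409,297),(271,173),(153,70)]
to=[(728,292),(30,168),(52,55),(745,175),(170,119),(393,158),(614,196)]
M=np.array(C+T)
so=np.array(so)/4.5+[270,155]; to=np.array(to)/5.5+[238,180]
def model(p,c): return np.array([proj(c,Ro.from_euler("z",p[2]).apply(m)+[p[0],p[1],0]) for m in M])
for n,cs in(("both",[(s,so),(t,to)]),("scene",[(s,so)]),("top",[(t,to)])):
    r=least_squares(lambda p:np.concatenate([(model(p,c)-o).ravel() for c,o in cs]),[.54,.03,-.15])
    print(n,r.x,"tip",Ro.from_euler("z",r.x[2]).apply([0,.13,.114])+[r.x[0],r.x[1],0])
    for c,o in cs: print((model(r.x,c)-o).round(1).tolist())
E
```

```text
both [ 0.5410112  0.0342937 -0.1513283] tip [0.56060888 0.16280802 0.114     ]
[[-0.4, -1.3], [-0.1, -0.3], [-1.0, -2.4], [-1.2, -1.8], [-0.5, -1.2], [-0.7, -0.5], [-1.4, -1.0]]
[[-1.0, -0.0], [-1.1, -0.2], [-0.7, -0.2], [-0.8, 0.3], [-1.7, -0.0], [-2.1, 0.0], [-1.9, 0.3]]
scene [ 0.54283485  0.03900892 -0.15417876] tip [0.56279877 0.16746686 0.114     ]
[[0.3, -0.5], [0.7, 1.2], [-0.3, -0.9], [-0.5, -1.0], [0.2, 0.1], [0.1, 0.6], [-0.6, -0.1]]
top [ 0.54123166  0.02998139 -0.14812615] tip [0.56041772 0.15855781 0.114     ]
[[0.4, -0.3], [0.2, -0.0], [0.6, -0.0], [0.5, 0.1], [-0.4, 0.1], [-0.8, 0.0], [-0.6, 0.1]]
```

```bash
python3 - <<'E'
from h import *
P=np.array([.5615,.163,.2])
q=np.array(bot.inverse_kinematics(P,down(-3*np.pi/4)))
print(q)
q0=q.copy(); q0[5]=-2.75
bot.set_gripper(.65,50)
bot.set_joints(q0)
R=bot.current_tool_rot(); print(R, bot.current_ee_pos())
bot.line_to([.5615,.163,.122])
print(bot.current_ee_pos(),bot.current_joints(),bot.current_clock(),bot.current_opening())
s=bot.read_camera("scene");t=bot.read_camera("top")
a=cv2.resize(s["pixels"][165:275,300:420],None,fx=5,fy=5,interpolation=2)
cv2.imwrite("pics/c.png",a)
cv2.imwrite("pics/d.png",cv2.resize(t["pixels"][160:240,218:338],None,fx=5,fy=5,interpolation=2))
A=Ro.from_rotvec(bot.current_tool_rot()).as_matrix(); p=np.array(bot.current_ee_pos())
for w in(-.03,0,.03): print((proj(s,p+w*A[:,1])-[300,165])*5)
E
```

```text
[ 0.07599397  0.19402979  1.58576817  0.          1.36179469 -2.28020052]
[ 1.84337535e+00 -2.54386808e+00  2.25174249e-04] [0.56168224 0.1624215  0.20001553]
[0.56215051 0.16290266 0.1228453 ] [ 7.57503774e-02  2.68304345e-01  1.65707435e+00 -2.28386688e-05
  1.21494968e+00 -2.74995549e+00] 4.5167 0.648789346688436
[243.88507839 276.24806438]
[300.15241646 260.23278608]
[355.47901557 244.48526874]
```

View pics/c.png

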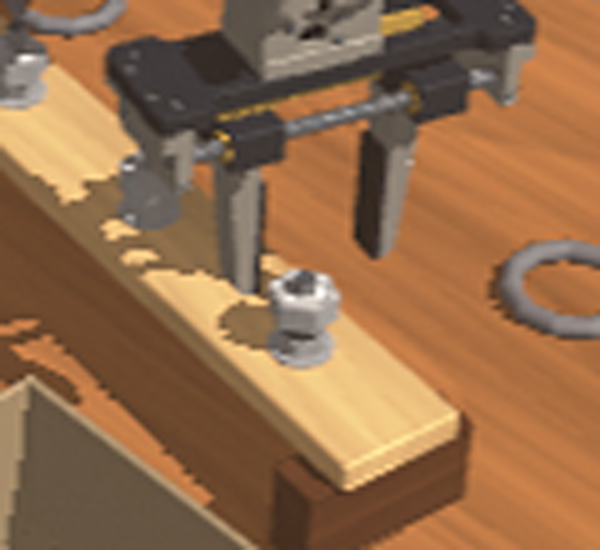

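The fingers straddle the axis behind the nut, with their mid-tip at about (309,267) against a predicted (300,260). The stud tip is at (303,279), so I can correct relative to the tool.

```bash
python3 - <<'E'
from h import *
s=bot.read_camera("scene")
print(ray(s,(300+(303-9)/5,165+(279-7)/5),.114))
print("nut top centre guess", ray(s,(300+(304-9)/5,165+(290-7)/5),.106))
t=bot.read_camera("top")
A=Ro.from_rotvec(bot.current_tool_rot()).as_matrix(); p=np.array(bot.current_ee_pos())
for w in(-.03,0,.03): print((proj(t,p+w*A[:,1])-[218,160])*5)
E
```

```text
[0.56232962 0.15929661 0.114     ]
nut top centre guess [0.56061936 0.1588971  0.106     ]
[261.08594609 158.70138342]
[244.35861101 202.2413956 ]
[227.50755675 246.10343962]
```

View pics/d.png

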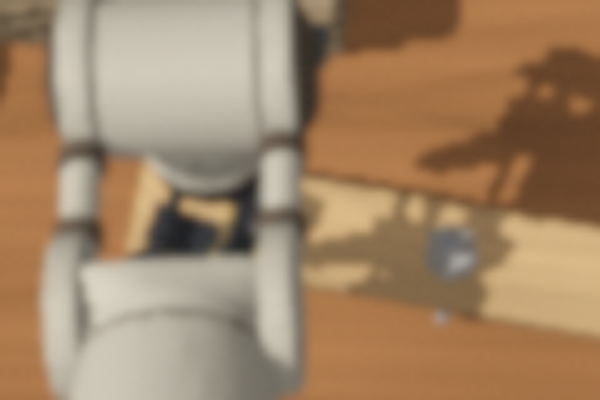

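The top view is blocked by the arm, so I'll use (0.561, 0.1595), which agrees with the fit from the top camera alone. Next I descend and grip softly first.

```bash
python3 - <<'E'
from h import *
f=lambda:(np.round(bot.current_contact_force(),2),np.round(bot.current_ft_torque(),3))
bot.line_to([.561,.1595,.122]); 
bot.line_to([.561,.1595,.0845],max_speed=.06); bot.hold(.3)
print(f(),bot.current_ee_pos())
for n in(6,15,40):
    bot.set_gripper(0,n) if n==6 else bot.set_gripper(0,n); bot.hold(.3)
    print(n,bot.current_opening()*92,bot.current_grip_force(),f())
print(bot.current_ee_pos(),bot.current_joints(),bot.current_clock())
s=bot.read_camera("scene")
cv2.imwrite("pics/e.png",cv2.resize(s["pixels"][165:275,300:420],None,fx=5,fy=5,interpolation=2))
E
```

```text
(array([-0.31,  0.99, -0.45]), array([ 0.079, -0.103, -0.028])) [0.5612608  0.15953576 0.08487247]
6 31.916119645633653 6.000083688413724 (array([-3.94,  0.3 ,  2.83]), array([0.287, 0.776, 0.004]))
15 30.763987276772905 15.000363683793694 (array([-4.93,  0.45,  3.57]), array([ 0.298,  0.896, -0.016]))
40 30.5021212364603 40.0005420204252 (array([-4.69,  0.1 ,  3.17]), array([ 0.337,  0.897, -0.026]))
[0.56040199 0.15964951 0.08446831] [ 7.01565253e-02  3.11183141e-01  1.68709996e+00  2.49467673e-04
  1.14470742e+00 -2.75614371e+00] 7.9083
```

View pics/e.png

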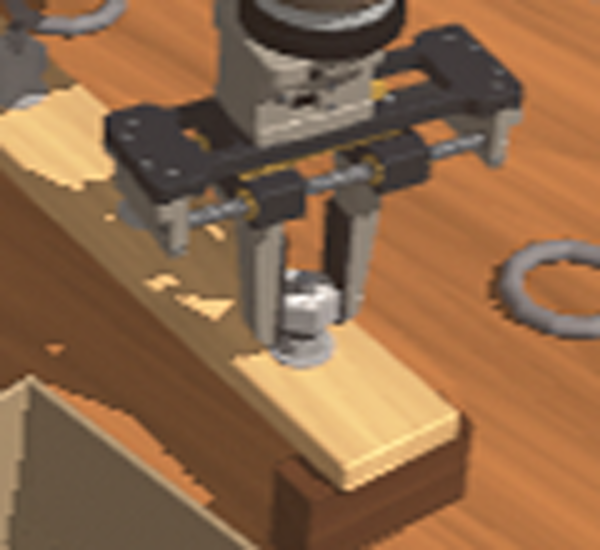

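The nut is held on its flats at 30.5 mm. I'll run it down in steps, following the thread and watching the torque.

```bash
cat >> h.py <<'E'
def yaw(): 
    A=Ro.from_rotvec(bot.current_tool_rot()).as_matrix(); return np.arctan2(A[1,0],A[0,0])
def rd(n=6):
    r=[]
    for _ in range(n): bot.hold(.03); r.append(np.r_[bot.current_contact_force(),bot.current_ft_torque()])
    return np.mean(r,0)
def turn(P,psi,d,k=8e-3/2/np.pi):
    P=P-np.array([0,0,k*d]); psi=psi-d
    q=np.array(bot.inverse_kinematics(P,down(psi))); q0=np.array(bot.current_joints())
    assert abs(q[5]-q0[5])<1.2 and abs(q[:5]-q0[:5]).max()<.1,(q,q0)
    bot.set_joints(q); return P,psi
def recentre(P):
    e=np.array(bot.current_ee_pos()); y=Ro.from_rotvec(bot.current_tool_rot()).as_matrix()[:,1]
    w=e-P; w[2]=0; return P+y*(y@w)
E
python3 - <<'E'
from h import *
P=np.array([.561,.1595,.0845]); psi=yaw(); P=recentre(P)
print(P,psi)
for i in range(5):
    P,psi=turn(P,psi,.4); r=rd(); print(np.round(bot.current_joints()[5],3),r.round(3),(np.array(bot.current_ee_pos())-P).round(4),round(bot.current_clock(),2),round(bot.current_opening()*92,2))
    P=recentre(P)
    if r[5]>.075: break
np.save("st.npy",np.r_[P,psi]); print(P,psi)
E
```

```text
[0.56041105 0.15969215 0.08450086] -1.8861737534668888
-2.356 [-5.531  1.38   4.193  0.392  0.877 -0.028] [-0.0007  0.0004 -0.    ] 8.62 30.15
-1.955 [-4.952  1.8    3.94   0.46   0.791 -0.02 ] [-0.0006  0.0005 -0.0001] 9.29 30.09
-1.554 [-3.848  2.392  2.918  0.525  0.673 -0.021] [-0.0005  0.0006 -0.0001] 9.96 30.66
-1.154 [-4.499  3.431  2.371  0.615  0.551 -0.024] [-0.0003  0.0007 -0.    ] 10.62 30.57
-0.756 [-3.487  4.151  1.937  0.73   0.434 -0.031] [-0.0001  0.0008 -0.    ] 11.29 30.59
[0.56006153 0.16239534 0.0819583 ] -3.8861737534668883
```

It turns cleanly with the jaws, but they sit a little off-centre along the pad. I'll work out the axis from two closing directions, then regrip centred and 120° back. That also restores wrist range.

```bash
python3 - <<'E'
from h import *
st=np.load("st.npy");P,psi=st[:3],st[3]
Y=lambda a:Ro.from_rotvec(down(a)).as_matrix()[:2,1]
e=np.array(bot.current_ee_pos())
A=np.array([Y(-1.886),Y(yaw())]); c=np.linalg.solve(A,[A[0]@[.56040,.15965],A[1]@e[:2]])
print("axis",c,"yaw",yaw(),psi)
bot.set_gripper(.5,40); bot.hold(.2); print("free",rd().round(3))
P=np.array([c[0],c[1],e[2]]); psi=psi+2*np.pi/3
q=np.array(bot.inverse_kinematics(P,down(psi))); 
if q[5]>0: q[5]-=2*np.pi
print(q)
bot.set_joints(q); r0=rd(12); print("free2",r0.round(3))
bot.set_gripper(0,8); print("soft",rd().round(3),bot.current_opening()*92,np.array(bot.current_ee_pos())-P)
bot.set_gripper(0,45); print("firm",rd().round(3),bot.current_opening()*92,bot.current_clock())
np.save("st.npy",np.r_[P,psi,r0])
E
```

```text
axis [0.56101181 0.16152628] yaw 2.4008115335934948 -3.8861737534668883
free [-0.04  -0.009  0.337 -0.013 -0.153 -0.015]
[ 7.34876205e-02  3.16143928e-01  1.68648209e+00 -4.44089210e-16
  1.13896663e+00 -2.84712271e+00]
free2 [-0.046 -0.086  0.126  0.093 -0.07  -0.002]
soft [-0.297  0.173  0.057  0.139 -0.021 -0.034] 31.42620630919912 [-4.20267885e-05  5.88185532e-06 -2.03439854e-05]
firm [-0.972  0.111  0.44   0.129  0.061  0.016] 29.975053740666276 15.3167
```

```bash
python3 - <<'E'
from h import *
st=np.load("st.npy");P,psi=st[:3],st[3]
h=[]
while bot.current_joints()[5]<2.5:
    P,psi=turn(P,psi,.3); r=rd(8); h.append(r[5])
    print(np.round(bot.current_joints()[5],3),r.round(3),(np.array(bot.current_ee_pos())-P).round(4),round(bot.current_clock(),2),round(bot.current_opening()*92,2))
    if abs(r[5])>.075: break
np.save("st.npy",np.r_[P,psi,st[4:]]); print(P,psi)
E
```

```text
-2.548 [-1.224  0.192  1.079  0.144  0.101 -0.014] [-0.0001  0.     -0.    ] 15.97 29.95
-2.248 [-1.284  0.497  1.001  0.168  0.113  0.007] [-0.0001  0.      0.    ] 16.63 30.45
-1.948 [-1.384  0.679  1.555  0.179  0.145  0.012] [-0.  0.  0.] 17.29 30.19
-1.648 [-1.239  0.723  1.634  0.173  0.127  0.019] [-0.  0.  0.] 17.95 30.02
-1.348 [-1.788  0.831  1.504  0.163  0.111 -0.003] [-0.  0.  0.] 18.61 29.89
-1.048 [-1.709  1.016  1.768  0.167  0.127 -0.014] [-0.  0. -0.] 19.27 30.27
-0.748 [-1.81   1.053  1.534  0.132  0.126 -0.019] [0. 0. 0.] 19.93 30.27
-0.448 [-1.518  0.83   1.583  0.118  0.129  0.003] [-0. -0. -0.] 20.58 30.35
-0.148 [-1.255  0.68   1.751  0.098  0.133  0.007] [0. 0. 0.] 21.24 30.31
0.152 [-0.986  0.758  1.166  0.092  0.143 -0.02 ] [ 0. -0. -0.] 21.9 29.95
0.452 [-1.466  0.507  1.913  0.068  0.179  0.007] [-0. -0. -0.] 22.56 30.46
0.752 [-1.076  0.649  1.796  0.052  0.212 -0.003] [ 0. -0.  0.] 23.22 30.2
1.052 [-2.072  0.272  2.774  0.031  0.361  0.01 ] [ 0.     -0.      0.0001] 23.88 30.05
1.348 [-3.153 -0.05   5.297 -0.011  0.561  0.016] [ 0.     -0.      0.0003] 24.53 30.19
1.648 [-3.994  0.033  6.515 -0.011  0.696  0.088] [ 0.     -0.      0.0006] 25.19 30.04
[0.56101181 0.16152628 0.07618502] -6.291778651073691
```

The nut is now bearing: torque and Fz are both rising. I'll release the z preload and tighten in small steps to about 0.175 N m.

```bash
python3 - <<'E'
from h import *
st=np.load("st.npy");P,psi=st[:3],st[3]
P[2]=bot.current_ee_pos()[2]+.0002
for i in range(16):
    P,psi=turn(P,psi,.06 if i else 0.0,0); r=rd(16)
    print(np.round(bot.current_joints()[5],3),r.round(3),(np.array(bot.current_ee_pos())-P)[2].round(4),round(bot.current_clock(),2),round(bot.current_opening()*92,2))
    if r[5]>.166: break
np.save("st.npy",np.r_[P,psi,st[4:]]); print(P,psi)
E
```

```text
1.653 [-0.94   0.229  0.81   0.039  0.184  0.146] -0.0001 25.98 30.12
1.713 [-0.144  0.088 -1.835  0.037 -0.003  0.109] -0.0001 26.76 30.0
1.773 [ 0.887  0.125 -4.181  0.042 -0.169  0.117] -0.0001 27.54 30.24
1.833 [ 1.855 -0.018 -6.897  0.055 -0.291  0.117] -0.0002 28.32 29.93
1.893 [ 2.397  0.304 -9.029  0.073 -0.44   0.147] -0.0002 29.11 29.93
1.953 [  3.205   0.208 -11.254   0.093  -0.539   0.165] -0.0002 29.89 29.61
2.013 [  3.574   0.255 -14.011   0.109  -0.65    0.17 ] -0.0002 30.68 29.97
[0.56101181 0.16152628 0.0769476 ] -6.6517786510736885
```

```bash
python3 - <<'E'
from h import *
st=np.load("st.npy");P,psi=st[:3],st[3]
m=rd(40); print(m.round(3))
if m[5]<.165: P,psi=turn(P,psi,.04,0); print(rd(40).round(3))
bot.set_gripper(.65); bot.hold(.3); print("free",rd(20).round(3))
p=P.copy(); p[2]=.2; bot.line_to(p,max_speed=.08); print(bot.current_ee_pos(),bot.current_clock())
q=np.array(bot.current_joints()); q[0]-=1.1; bot.set_joints(q); bot.hold(.5)
s=bot.read_camera("scene"); cv2.imwrite("pics/f.png",cv2.resize(s["pixels"][155:275,270:400],None,fx=4.5,fy=4.5,interpolation=2))
E
```

```text
[  4.217   0.474 -16.419   0.136  -0.746   0.185]
free [-0.044  0.064  0.018  0.043  0.006  0.009]
[0.56065511 0.16150628 0.19937118] 35.2667
```

View pics/f.png

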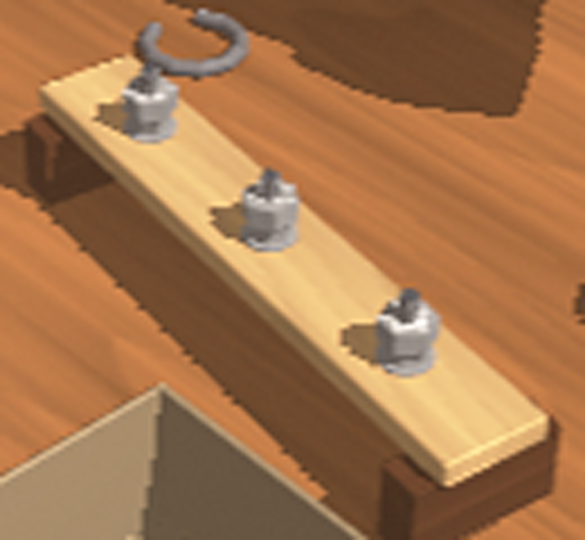

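The third nut (408,330) is now down like the other two, and the torque held at 0.185 N m before release. Nothing else in view has moved, and the arm is clear.

```bash
python3 -c "
from workcell import bot
print(bot.current_contact_force(),bot.current_clock(),bot.job_done())"
```

```text
the job is handed in; nothing more can be done
[-0.03783933  1.17953887 -0.40426183] 38.0 None
```

The loose big nut, on the stud at the rail's +y end, is run down and tightened to about 0.185 N m; the gripper is clear of it, and I handed the job in at 38 s without getting a verdict back.

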